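# Tighten the clamp plate of a key cutter in cross order

### The job

Seat the key cutter's clamp plate evenly: tighten its four blue lever nuts clockwise, one after another in cross order (any one first, then the one diagonally opposite, leaving the other pair untouched until both are tight, then those two), pushing each about half a turn until it just comes up firm. Push from one side with the closed fingertips without gripping the levers, feel for the firm point and never press or squeeze a lever with more than about 20 N (2 kg); leave the tools and parts lying around where they are.

Things in the scene. Friction and masses are not known exactly. Their poses are not given: they have to be found in the camera images.
- bed: The fixed grey cast bed of a key-cutting machine, 240 (x) x 340 (y) x 60 mm high; its top ledge is 200 x 330 mm. Origin: centre of its underside on the bench, z up. It stands a little differently each time, turned up to 0.3 rad either way. It cannot move.
- plate: Centre of the underside of the steel clamp plate, 170 (x) x 200 (y) x 12 mm, on four sprung gasket pads on the bed, kept in place by lugs round it; axes the bed's when seated, z its upward normal. At first about 5 mm high; seated it is level and this point 63 mm above the bed's underside. Each nut lowers mostly its own corner. A black key clamp, 26 x 26 mm, stands 23 mm high on its middle.
- lever_a: Blue lever on the near-left (-x, +y) nut (bed's frame), diagonal to lever_c. Origin: on the nut's upright axis at its underside; x out along the lever, z up. Bar: 13 mm thick, round, its centre line rising from 28 mm above the origin at 26 mm out to 34 mm at 52 mm out; its end is 58 mm out. At first it points away from the other side's levers (bed +y for a, b, -y for c, d) within 1 rad.
- lever_b: Blue lever on the far-left (+x, +y) nut (bed's frame), diagonal to lever_d. Origin: on the nut's upright axis at its underside; x out along the lever, z up. Like lever_a. Under the lever a steel nut, radius 17 mm up to 3 mm and 13 mm up to 19 mm above the origin, then the lever's blue boss, radius 14.5 mm, to 31 mm. Clockwise from above tightens, dropping 10 mm per turn; let go, it stays put.
- lever_c: Blue lever on the far-right (+x, -y) nut (bed's frame), diagonal to lever_a. Origin: on the nut's upright axis at its underside; x out along the lever, z up. Like lever_a. All four drag with about 0.12 N m (3 N at 40 mm out) and come up firm after 2.5 to 3.6 rad, different for each nut and each time and not to be told from where the lever points; there they hardly give any more.
- lever_d: Blue lever on the near-right (-x, -y) nut (bed's frame), diagonal to lever_b. Origin: on the nut's upright axis at its underside; x out along the lever, z up. Like lever_a. The origin of each lever is 75 mm above the bed's underside when seated, 79.0 to 80.7 mm at first. The nut axes are at bed x = +-55, y = +-70 mm.
- key_gauge: Loose brass key gauge, 70 x 22 x 10 mm, lying on the bed's left ledge; origin under its centre. Leave alone.
- blank_stack: Loose brass stack of key blanks, 50 x 22 x 9 mm, on the bed's right ledge; origin near its middle, underneath. Leave alone.
- driver: Loose screwdriver on the bench to the left. Leave alone.
- brush: Loose brush on the bench to the right. Leave alone.
- grease: Loose grease tin, 60 mm wide and high, on the bench to the left. Leave alone.
- blank_tray: Loose blue divided tray, 130 x 190 x 35 mm, on the bench to the right. Leave alone.
- spare_wheel: Loose spare cutter wheel, 70 mm wide, 14 mm high, on the bench at the far right. Leave alone.

How it is judged:
On the way, in this order (a step that is already met when the one before it is completed fails the run):
1. the first nut is tight (within 0.3 mm of fully down), the other three still up as they were (at least 3.3 mm) (((z of lever_a in the frame of bed below 0.0753 m and z of each of lever_b, lever_c, lever_d in the frame of bed above 0.0783 m) or (z of each of lever_a, lever_c, lever_d in the frame of bed above 0.0783 m and z of lever_b in the frame of bed below 0.0753 m) or (z of each of lever_a, lever_b, lever_d in the frame of bed above 0.0783 m and z of lever_c in the frame of bed below 0.0753 m) or (z of each of lever_a, lever_b, lever_c in the frame of bed above 0.0783 m and z of lever_d in the frame of bed below 0.0753 m))), for 0.1 s.
2. the diagonally opposite nut is tight too, the other pair still up (at least 3.3 mm) (((z of each of lever_a, lever_c in the frame of bed below 0.0753 m and z of each of lever_b, lever_d in the frame of bed above 0.0783 m) or (z of each of lever_a, lever_c in the frame of bed above 0.0783 m and z of each of lever_b, lever_d in the frame of bed below 0.0753 m))), for 0.1 s.
3. a third nut is tight, the last still up (at least 3.3 mm) (((z of each of lever_a, lever_b, lever_c in the frame of bed below 0.0753 m and z of lever_d in the frame of bed above 0.0783 m) or (z of each of lever_a, lever_c, lever_d in the frame of bed below 0.0753 m and z of lever_b in the frame of bed above 0.0783 m) or (z of each of lever_a, lever_b, lever_d in the frame of bed below 0.0753 m and z of lever_c in the frame of bed above 0.0783 m) or (z of lever_a in the frame of bed above 0.0783 m and z of each of lever_b, lever_c, lever_d in the frame of bed below 0.0753 m))), for 0.1 s.
4. all four are tight (z of each of lever_a, lever_b, lever_c, lever_d in the frame of bed below 0.0753 m), for 0.1 s.
At the end, for the whole second after the job is handed in: All four nuts are within 0.3 mm of fully down, the plate is level within 0.01 rad and its middle within 1 mm of its seated height, and every loose tool or part is within 20 mm of where it was (all of step 4 and angle between plate's own z axis and vertical below 0.01 rad and z of plate in the frame of bed below 0.064 m and distance of each of key_gauge, blank_stack, driver, brush, grease, blank_tray, spare_wheel from where it was at the start of the episode below 0.02 m); the robot touches nothing.
It fails at once if a lever or its nut is pushed or squeezed with more than 20 N (contact force between any of the fingers, the arm and lever_a above 20 N or contact force between any of the fingers, the arm and lever_b above 20 N or contact force between any of the fingers, the arm and lever_c above 20 N or contact force between any of the fingers, the arm and lever_d above 20 N).
It fails at once if a loose tool or part is shifted more than 20 mm (not (distance of each of key_gauge, blank_stack, driver, brush, grease, blank_tray, spare_wheel from where it was at the start of the episode below 0.02 m)).
It also fails if it takes over 69 s, if anything falls off the work surface, if the arm or the gripper's body presses on something with over 40 N, if the wrist force passes 120 N, or if a joint passes its speed limit or range.

### The arm

A 6-joint arm with a two-finger parallel gripper is mounted at the origin on the work surface. World frame = base frame: x ahead of the robot, y to its left, z up, the work surface at z = 0. Lengths are in m, angles in rad, forces in N, time in s.
With the tool pointing down it reaches from about 0.25 to 0.775 m from the base axis. Payload 4 kg.
Tool frame: the origin (TCP) lies at the very end of the fingers, on their centre line; the grasp point (between the pads) lies 19 mm behind it (bot.tcp_to_grasp is the distance from the TCP to the grasp point, in m); z points along the fingers, y is the line along which they close (so a half turn about z gives the same grasp; the last joint's range is limited). The gripper opens to 94 mm and grips with 3 to 60 N. Pads are 16 mm wide; open, the fingers measure 119 mm over their backs; the gripper's body (75 mm by 177 mm) begins 78 mm behind the grasp point.
Start: joints at [1.038, 0.087, 1.371, -0, 1.684, -0.103], TCP at [0.229, 0.5, 0.206] pointing down, gripper open.
Joint ranges: [-3.1, 3.1], [-0.76, 2.03], [0.27, 2.55], [-1.08, 4.22], [0.17, 2.65], [-2.57, 2.57]. Speed limits (rad/s): [2.79, 2.79, 3.14, 3.14, 3.14, 3.14].

### API

Orientations are given as a unit quaternion [x, y, z, w].
In Python, from workcell import bot gives the robot as it stands.
- The arm moves only by the shell command python3 -m handwheel 'ROWS' [FORCE]. ROWS is a JSON object of lists of equal length, an entry for each row: "dr": the turn, a rotation vector about the tool's x, y, z in rad, a list of three; "dp": the shift along the tool's x, y, z in m, a list of three; "jaw": the closure, from 0 (fully open) to 1 (shut). In form: {"dr": [[wx, wy, wz], ...], "dp": [[tx, ty, tz], ...], "jaw": [jaw, ...]}. A call has 1 to 5 rows; each row is the pose to reach, as a shift and turn from the pose commanded when the call began, along the tool's axes at that moment; what a row does not reach only later rows make up. A row lasts 1/8 s, in which the tool goes at most 62.5 mm and 10.7 degrees, less where a joint would pass 70% of its speed; a pose out of reach is approached as far as the arm can. A call with a gripper value outside its range is refused whole. The fingers move at their own pace and stop on an object; FORCE is the grip in N (left out, the last holds). Time passes only in rows, so rows that repeat a pose let the fingers close. It gives the time, the measured TCP pose, the force, the opening and the grip force at its end, in the units of the state.
- bot.read_state(): the state, without advancing time (a new reading comes with each control period).
- bot.snapshot(name): name is "scene" or "top"; returns the picture (384x512x3 uint8, blue, green, red); there is no depth.
- bot.calibration(name): a dict with "camera_matrix" (3x3 intrinsics, pixels), "R" (3x3) and "t" (3): a world point X has camera coordinates R X + t. Camera axes: x right, y down, z forward; pixel columns grow to the right and rows downward; lengths in m; the calibration is good to about 2 mm. A picture is of the moment at which its call begins. calibration takes no time and is no camera call.
- bot.close_job(): hands the job in; it is judged then, once.
The state is a dict: "time": time; "joint_positions": joint angles; "qvel": joint speeds; "joint_torque": joint torques, N m; "position": TCP position; "tool_rot": TCP orientation; "force": force on the tool from outside, world axes, zero at the start; "wrist_torque": the same for the moment, N m; "gripper_width": finger opening in m; "grip_force": force on a finger pad.
Only numpy, scipy, OpenCV 4.12 (cv2) and the standard library are available. Lean on these libraries where they do the work, as an engineer would, in place of code of your own. Each camera call takes 0.05 s, during which the arm holds its last target. There are 200 camera calls.

## Working session

There is one attempt and no reset: what is moved stays moved. The work goes in short steps, Python scripts to look and compute and a shell command to move; the robot and the scene stay as the last step left them, time stands still between calls to the robot, and variables do not carry over. Pictures are saved under pics/ and viewed, at most 10 in all, crops included, and the job is handed in when it is done.

```bash
ls; mkdir -p pics; python3 - <<'E'
from workcell import bot
import cv2, numpy as np
s=bot.read_state(); print({k:np.round(v,3).tolist() for k,v in s.items()})
for n in("scene","top"):
    im=bot.snapshot(n); cv2.imwrite(f"pics/{n}0.png",im); np.save(f"pics/{n}0.npy",im)
    c=bot.calibration(n); print(n,{k:np.round(v,4).tolist() for k,v in c.items()})
a=cv2.imread("pics/scene0.png");b=cv2.imread("pics/top0.png")
E
```

```text
pics
{'time': 0.0, 'joint_positions': [1.038, 0.088, 1.372, -0.0, 1.684, -0.103], 'qvel': [-0.0, 0.001, 0.001, -0.001, -0.001, -0.001], 'joint_torque': [-0.0, -34.019, -30.243, 0.072, 0.033, -0.0], 'position': [0.229, 0.499, 0.204], 'tool_rot': [0.213, 0.977, -0.001, -0.0], 'force': [0.158, -0.552, -0.754], 'wrist_torque': [-0.015, 0.026, -0.005], 'grip_force': 0.0, 'gripper_width': 0.094}
scene {'camera_matrix': [[371.9635, 0.0, 253.7497], [0.0, 371.9635, 194.3838], [0.0, 0.0, 1.0]], 'R': [[-0.663, 0.7486, 0.0075], [0.5926, 0.5309, -0.6058], [-0.4575, -0.3972, -0.7956]], 't': [0.3628, -0.2548, 1.3527]}
top {'camera_matrix': [[351.375, 0.0, 252.9323], [0.0, 351.375, 194.6419], [0.0, 0.0, 1.0]], 'R': [[0.016, -0.9999, -0.0018], [-0.9865, -0.0155, -0.1629], [0.1628, 0.0044, -0.9866]], 't': [-0.0117, 0.5618, 1.0701]}
```

View pics/scene0.png

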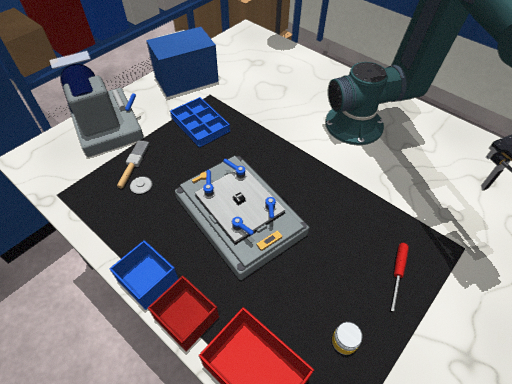

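View pics/top0.png

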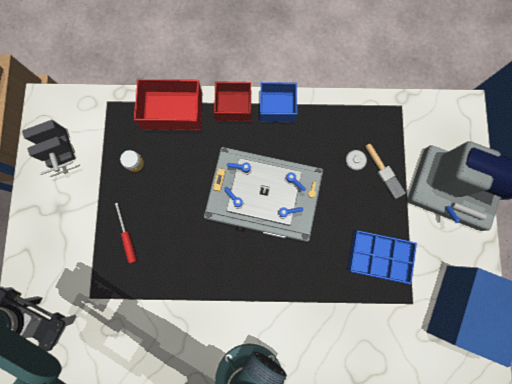

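The scene view shows the grey bed at about (242,210) with four blue levers. In the top view the levers are near (240,168) b, (296,182) c, (234,198) a and (290,212) d. The tools and parts lie around the bed. Next I'll measure the levers from colour blobs.

```bash
cat > h.py <<'E'
import numpy as np, cv2
from workcell import bot
def ray(n,px,z):
    c=bot.calibration(n);K,R,t=[np.array(c[k]) for k in("camera_matrix","R","t")]
    px=np.atleast_2d(px).astype(float);d=np.c_[(px-[K[0,2],K[1,2]])/K[0,0],np.ones(len(px))]@R
    o=-R.T@t;return o+d*((z-o[2])/d[:,2])[:,None]
def proj(n,X):
    c=bot.calibration(n);K,R,t=[np.array(c[k]) for k in("camera_matrix","R","t")]
    p=(np.atleast_2d(X)@R.T+t)@K.T;return p[:,:2]/p[:,2:]
def rectify(n,im,z,cx=.51,cy=-.03,h=.16,s=1500):   # metric top-down view of the plane z; rows = -x, cols = -y
    w=np.array([[cx+h,cy+h,z],[cx+h,cy-h,z],[cx-h,cy-h,z],[cx-h,cy+h,z]])
    N=2*h*s;M=cv2.getPerspectiveTransform(proj(n,w).astype(np.float32),np.float32([[0,0],[N,0],[N,N],[0,N]]))
    return cv2.warpPerspective(im,M,(int(N),int(N)),flags=cv2.INTER_CUBIC), lambda p:np.c_[cx+h-np.atleast_2d(p)[:,1]/s, cy+h-np.atleast_2d(p)[:,0]/s]
def levers(n,im,z=.110):
    r,toW=rectify(n,im,z);hsv=cv2.cvtColor(r,cv2.COLOR_BGR2HSV)
    m=cv2.inRange(hsv,(100,120,60),(130,255,255));out=[]
    k,l,st,_=cv2.connectedComponentsWithStats(m)
    for i in range(1,k):
        if st[i,4]<600: continue
        b=(l==i).astype(np.uint8);dt=cv2.distanceTransform(b,cv2.DIST_L2,5)
        ys,xs=np.where(dt>.93*dt.max());c=np.array([xs.mean(),ys.mean()])
        P=np.argwhere(b)[:,::-1];d=np.hypot(*(P-c).T);T=P[d>d.max()-6].mean(0)
        out.append((toW(c)[0],toW(T)[0],st[i,4],dt.max()/1500,d.max()/1500))
    return out,r
E
python3 - <<'E'
from h import *
for n in("top","scene"):
    o,r=levers(n,np.load(f"pics/{n}0.npy"));cv2.imwrite(f"pics/{n}_rect.png",r)
    print(n)
    for c,T,a,rad,L in o: print(c.round(4),T.round(4),a,round(rad,4),round(L,4),"ang",np.arctan2(*(T-c)[::-1]).round(3))
a=cv2.imread("pics/top_rect.png");b=cv2.imread("pics/scene_rect.png");cv2.imwrite("pics/pair.png",cv2.resize(np.hstack([a,b]),(800,400)))
E
```

```text
top
[0.6403 0.0535] [0.6344 0.0107] 2139 0.0064 0.0458 ang -1.708
[ 0.5855 -0.1388] [ 0.6155 -0.1085] 2084 0.0061 0.0453 ang 0.79
[0.5617 0.0724] [0.5208 0.0358] 1993 0.0061 0.0574 ang -2.41
[ 0.5083 -0.1345] [ 0.4985 -0.0824] 2012 0.006 0.0556 ang 1.757
scene
[0.6423 0.0382] [0.6399 0.0747] 2501 0.0079 0.0389 ang 1.636
[ 0.6183 -0.1057] [ 0.5664 -0.1616] 2811 0.0084 0.0787 ang -2.319
[0.5421 0.0529] [0.5699 0.0808] 2372 0.0088 0.0417 ang 0.787
[ 0.5114 -0.0848] [ 0.505  -0.1558] 3086 0.0089 0.0737 ang -1.661
```

View pics/pair.png

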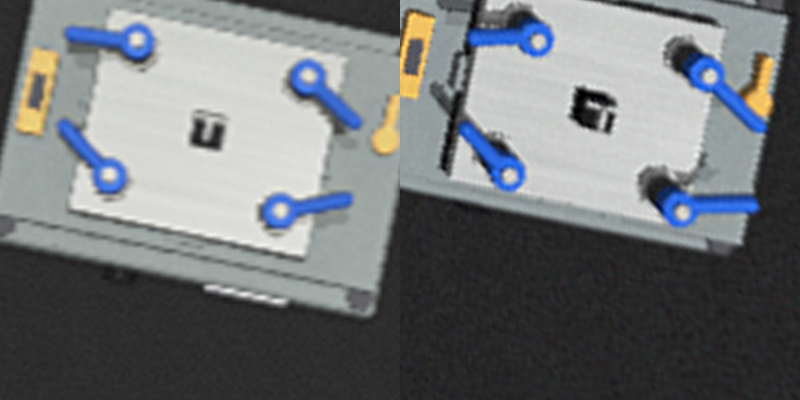

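The rectified view shows four blue bosses with a steel centre each, and the levers pointing out to ±y. I'll fill the holes to find the boss circles and fit the bed rectangle.

```bash
python3 - <<'E'
import re
s=open("h.py").read()
s=s.replace("cx=.51","cx=.57").replace("b=(l==i).astype(np.uint8);","b=(l==i).astype(np.uint8);cs,_=cv2.findContours(b,0,1);b=cv2.drawContours(b*0,cs,-1,1,-1);")
s+='''
NUT=np.array([[-.055,.07],[.055,.07],[.055,-.07],[-.055,-.07]])
def fit(C):  # C: 4 centres ordered a,b,c,d -> yaw, centre, residual
    C=np.array(C);m=C.mean(0);A=NUT;B=C-m
    y=np.arctan2((A[:,0]*B[:,1]-A[:,1]*B[:,0]).sum(),(A*B).sum());R=np.array([[np.cos(y),-np.sin(y)],[np.sin(y),np.cos(y)]])
    return y,m,C-(m+A@R.T)
def order(o):
    m=np.mean([c[0] for c in o],0);d={}
    for q in o: d["abcd"[{(0,1):0,(1,1):1,(1,0):2,(0,0):3}[(int(q[0][0]-m[0]>-.0+ -.25*(q[0][1]-m[1])*0),int(q[0][1]>m[1]))]]]=q
    return d
'''
open("h.py","w").write(s)
E
python3 - <<'E'
from h import *
for n in("top","scene"):
    o,r=levers(n,np.load(f"pics/{n}0.npy"),.111)
    # split left/right by y, then near/far by x
    L=sorted([q for q in o if q[0][1]>-.03],key=lambda q:q[0][0]);Rr=sorted([q for q in o if q[0][1]<=-.03],key=lambda q:q[0][0])
    Q=[L[0],L[1],Rr[1],Rr[0]]
    y,m,res=fit([q[0] for q in Q]);print(n,"yaw",y.round(4),m.round(4),"res mm",(res*1e3).round(1).tolist())
    for k,(c,T,a,rad,LL) in zip("abcd",Q): print(k,c.round(4),T.round(4),round(rad,4),round(LL,4),"world ang",np.arctan2(*(T-c)[::-1]).round(3),"px",proj(n,[*c,.111]).round(0))
E
```

```text
top yaw -0.205 [ 0.5683 -0.0364] res mm [[0.4, -0.6], [-0.2, 0.2], [-0.9, 0.4], [0.8, 0.0]]
a [0.5292 0.0427] [0.5711 0.0805] 0.0127 0.0587 world ang 0.733 px [[237. 202.]]
b [0.6362 0.0212] [0.6434 0.0753] 0.0131 0.0569 world ang 1.439 px [[245. 167.]]
c [ 0.607  -0.1157] [ 0.5704 -0.1552] 0.0132 0.0561 world ang -2.319 px [[291. 177.]]
d [ 0.501  -0.0937] [ 0.511  -0.1487] 0.0131 0.0582 world ang -1.39 px [[283. 212.]]
scene yaw -0.2041 [ 0.5724 -0.0342] res mm [[0.6, -0.0], [-0.0, 0.2], [-0.2, 0.5], [-0.4, -0.7]]
a [0.5333 0.0454] [0.5707 0.0812] 0.0131 0.0542 world ang 0.762 px [[270. 201.]]
b [0.6404 0.0234] [0.6407 0.0752] 0.0133 0.0541 world ang 1.565 px [[237. 221.]]
c [ 0.6118 -0.1135] [ 0.5669 -0.161 ] 0.0133 0.0677 world ang -2.328 px [[208. 187.]]
d [ 0.5039 -0.0923] [ 0.5063 -0.1549] 0.0135 0.0651 world ang -1.533 px [[240. 169.]]
```

```bash
cat >> h.py <<'E'
CB=np.array([.5695,-.0366]);YB=-.2045
from scipy.spatial.transform import Rotation as Rot
def nut(k):
    c,s=np.cos(YB),np.sin(YB);return CB+np.array([[c,-s],[s,c]])@NUT["abcd".index(k)]
def goto(k,th,r=.045,off=.0145,gap=.008,psi_off=np.pi/2,z=.097):
    "tool shift and turn from the measured pose to the push pose behind lever k at world angle th"
    s=bot.read_state();R=Rot.from_quat(s["tool_rot"]);M=R.as_matrix()
    e=np.array([np.cos(th),np.sin(th)]);n=np.array([-e[1],e[0]])
    P=np.r_[nut(k)+r*e+(off+gap)*n,z];psi=np.arctan2(M[1,0],M[0,0]);d=th+psi_off-psi
    d=(d+np.pi)%(2*np.pi)-np.pi
    print("nut",nut(k).round(4),"target",P.round(4),"psi",(psi).round(3),"->",(psi+d).round(3),"j6 now",round(s["joint_positions"][5],3))
    print("dp tool mm",(M.T@(P-s["position"])*1e3).round(1),"wz",round(-d,3))
def arc(phi,off=-.0145,r=-.045,n=5):
    "rows of a turn of phi per row about the nut, given the nut's position in tool x, y"
    for i in range(1,n+1):
        a=phi*i;c=np.array([off,r]);p=c-np.array([[np.cos(a),-np.sin(a)],[np.sin(a),np.cos(a)]])@c
        print(f"wz {a:.3f} dp {p.round(4).tolist()}")
E
python3 - <<'E'
from h import *
goto("b",1.45,z=.160); arc(.12);print();arc(.03)
E
```

```text
nut [0.6376 0.0208] target [0.6207 0.0682 0.16  ] psi 2.712 -> 3.021 j6 now -0.103
dp tool mm [-535.9 -228.8   44.8] wz -0.309
wz 0.120 dp [-0.0055, 0.0014]
wz 0.240 dp [-0.0111, 0.0022]
wz 0.360 dp [-0.0168, 0.0022]
wz 0.480 dp [-0.0224, 0.0016]
wz 0.600 dp [-0.0279, 0.0003]

wz 0.030 dp [-0.0014, 0.0004]
wz 0.060 dp [-0.0027, 0.0008]
wz 0.090 dp [-0.0041, 0.0011]
wz 0.120 dp [-0.0055, 0.0014]
wz 0.150 dp [-0.0069, 0.0017]
```

```bash
python3 -m handwheel '{"dr":[[0,0,0],[0,0,0],[0,0,0],[0,0,0],[0,0,0]],"dp":[[-0.05,-0.021,0],[-0.1,-0.043,0],[-0.155,-0.066,0.01],[-0.21,-0.09,0.02],[-0.265,-0.113,0.03]],"jaw":[1,1,1,1,1]}' 20 && python3 -m handwheel '{"dr":[[0,0,-0.06],[0,0,-0.12],[0,0,-0.18],[0,0,-0.25],[0,0,-0.31]],"dp":[[-0.055,-0.023,0.003],[-0.11,-0.047,0.006],[-0.165,-0.07,0.01],[-0.22,-0.094,0.012],[-0.27,-0.115,0.014]],"jaw":[1,1,1,1,1]}' && python3 -c "
from h import *
print(bot.read_state()['time']);goto('b',1.45)"
```

```text
time: 0.72
position: [0.4238, 0.2852, 0.1748]
tool_rot: [0.213, 0.977, -0.0, -0.0]
force: [0.5, -0.4, 0.5]
gripper_width: 0.0475
grip_force: 0.0
time: 1.35
position: [0.6214, 0.0679, 0.1606]
tool_rot: [0.059, 0.998, 0.0, -0.001]
force: [0.6, 0.6, -0.1]
gripper_width: 0.001
grip_force: 0.0
1.35
nut [0.6376 0.0208] target [0.6207 0.0682 0.097 ] psi 3.023 -> 3.021 j6 now -1.434
dp tool mm [ 0.7  0.1 63.6] wz 0.002
```

```bash
cat > ok.py <<'E'
# guard: non-zero exit when the tool feels more than the limit (N) sideways or 6 N upright
import sys,numpy as np
from workcell import bot
s=bot.read_state();f=np.array(s["force"]);h=np.hypot(f[0],f[1]);M=s["tool_rot"]
print(f"t {s['time']:.2f} h {h:.1f} fz {f[2]:.1f} psi {2*np.arctan2(M[1],M[0]):.3f} tz {s['wrist_torque'][2]:.2f}")
sys.exit(h>float(sys.argv[1]) or abs(f[2])>6)
E
python3 -m handwheel '{"dr":[[0,0,0],[0,0,0],[0,0,0]],"dp":[[0,0,0.015],[0,0,0.03],[0,0,0.042]],"jaw":[1,1,1]}' >/dev/null && python3 ok.py 3 && python3 -m handwheel '{"dr":[[0,0,0],[0,0,0]],"dp":[[0,0,0.011],[0,0,0.022]],"jaw":[1,1]}' && python3 ok.py 3 && python3 -m handwheel '{"dr":[[0,0,0],[0,0,0]],"dp":[[-0.002,0,0],[-0.004,0,0]],"jaw":[1,1]}' && python3 ok.py 3 && python3 -c "
from h import *
cv2.imwrite('pics/s1.png',cv2.resize(bot.snapshot('scene')[120:280,150:350],(800,600),interpolation=cv2.INTER_CUBIC))"
```

```text
t 1.73 h 0.7 fz -0.4 psi 3.023 tz 0.00False
```

```bash
sed -i 's/sys.exit(\(.*\))$/sys.exit(int(\1))/' ok.py; python3 -m handwheel '{"dr":[[0,0,0],[0,0,0]],"dp":[[0,0,0.011],[0,0,0.022]],"jaw":[1,1]}' >/dev/null && python3 ok.py 3 && python3 -m handwheel '{"dr":[[0,0,0],[0,0,0]],"dp":[[-0.002,0,0],[-0.004,0,0]],"jaw":[1,1]}' && python3 ok.py 3 && python3 -c "
from h import *
cv2.imwrite('pics/s1.png',cv2.resize(bot.snapshot('scene')[140:260,170:330],(800,600),interpolation=cv2.INTER_CUBIC))"
```

```text
t 1.98 h 1.3 fz 0.4 psi 3.023 tz -0.02
time: 2.22
position: [0.625, 0.0694, 0.098]
tool_rot: [0.06, 0.998, 0.0, 0.001]
force: [-0.3, 0.5, 0.1]
gripper_width: 0.0004
grip_force: 0.0
t 2.23 h 0.6 fz 0.1 psi 3.022 tz 0.00
```

View pics/s1.png

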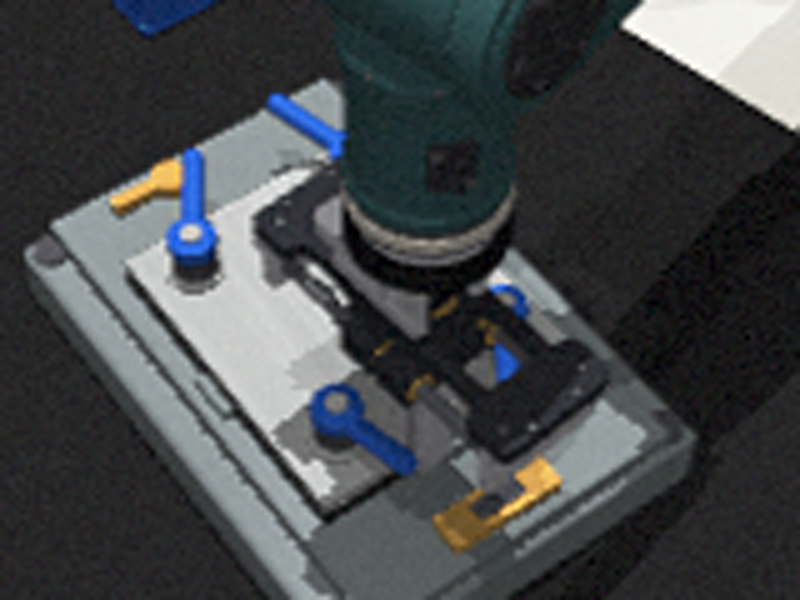

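The picture shows the closed fingertips at about (440,440), on the counter-clockwise side of lever b. The other levers, the gauge and the blanks are clear. I'll make contact gently, then sweep.

```bash
python3 -m handwheel '{"dr":[[0,0,0],[0,0,0],[0,0,0]],"dp":[[-0.0015,0,0],[-0.003,0,0],[-0.004,0,0]],"jaw":[1,1,1]}' >/dev/null; python3 ok.py 8 && python3 -m handwheel '{"dr":[[0,0,0.03],[0,0,0.06],[0,0,0.09],[0,0,0.12],[0,0,0.15]],"dp":[[-0.0014,0.0004,0],[-0.0027,0.0008,0],[-0.0041,0.0011,0],[-0.0055,0.0014,0],[-0.0069,0.0017,0]],"jaw":[1,1,1,1,1]}'; python3 ok.py 8 && python3 -m handwheel '{"dr":[[0,0,0.03],[0,0,0.06],[0,0,0.09],[0,0,0.12],[0,0,0.15]],"dp":[[-0.0014,0.0004,0],[-0.0027,0.0008,0],[-0.0041,0.0011,0],[-0.0055,0.0014,0],[-0.0069,0.0017,0]],"jaw":[1,1,1,1,1]}'; python3 ok.py 8
```

```text
t 2.65 h 3.2 fz 3.1 psi 3.022 tz 0.02
time: 3.28
position: [0.6356, 0.07, 0.0975]
tool_rot: [0.135, 0.991, 0.0, 0.0]
force: [-3.3, 2.9, 1.6]
gripper_width: 0.0003
grip_force: 1.5
t 3.27 h 4.4 fz 1.6 psi 2.870 tz 0.04
time: 3.9
position: [0.6427, 0.0697, 0.0974]
tool_rot: [0.209, 0.978, 0.0, -0.0]
force: [-1.5, 3.7, 0.7]
gripper_width: 0.0003
grip_force: 1.5
t 3.90 h 4.0 fz 0.7 psi 2.720 tz -0.02
```

```bash
python3 -m handwheel '{"dr":[[0,0,0.12],[0,0,0.24],[0,0,0.36],[0,0,0.48],[0,0,0.6]],"dp":[[-0.0055,0.0014,0],[-0.0111,0.0022,0],[-0.0168,0.0022,0],[-0.0224,0.0016,0],[-0.0279,0.0003,0]],"jaw":[1,1,1,1,1]}' |grep force:; python3 ok.py 8 && python3 -m handwheel '{"dr":[[0,0,0.12],[0,0,0.24],[0,0,0.36],[0,0,0.48],[0,0,0.6]],"dp":[[-0.0055,0.0014,0],[-0.0111,0.0022,0],[-0.0168,0.0022,0],[-0.0224,0.0016,0],[-0.0279,0.0003,0]],"jaw":[1,1,1,1,1]}' |grep force:; python3 ok.py 8 && python3 -m handwheel '{"dr":[[0,0,0.12],[0,0,0.24],[0,0,0.36],[0,0,0.48],[0,0,0.6]],"dp":[[-0.0055,0.0014,0],[-0.0111,0.0022,0],[-0.0168,0.0022,0],[-0.0224,0.0016,0],[-0.0279,0.0003,0]],"jaw":[1,1,1,1,1]}' |grep -E "force:|pos"; python3 ok.py 8; python3 -c "
from h import *
goto('b',1.45-2.1,gap=0)"
```

```text
force: [0.9, 4.4, -0.6]
grip_force: 1.9
t 4.53 h 4.5 fz -0.6 psi 2.117 tz 0.05
force: [2.7, 4.7, -2.8]
grip_force: 2.2
t 5.15 h 5.4 fz -2.8 psi 1.517 tz 0.02
position: [0.684, 0.0066, 0.0964]
force: [4.5, 3.8, -2.4]
grip_force: 2.3
t 5.78 h 5.9 fz -2.4 psi 0.917 tz 0.04
nut [0.6376 0.0208] target [0.6822 0.0051 0.097 ] psi 0.917 -> 0.921 j6 now 0.581
dp tool mm [-2.3 -0.5 -0.6] wz -0.004
```

```bash
cat > ok.py <<'E'
# guard: non-zero exit when the push along tool x (or y with "y") passes the limit, or 7 N upright, or 15 N sideways
import sys,numpy as np
from scipy.spatial.transform import Rotation as Rot
from workcell import bot
s=bot.read_state();R=Rot.from_quat(s["tool_rot"]);f=R.inv().apply(s["force"]);M=R.as_matrix()
p=f[1 if "y" in sys.argv else 0]
print(f"t {s['time']:.2f} f {f.round(1)} psi {np.arctan2(M[1,0],M[0,0]):.3f}")
sys.exit(int(abs(p)>float(sys.argv[1]) or abs(f[2])>7 or np.hypot(*f[:2])>15))
E
python3 -m handwheel '{"dr":[[0,0,0.05],[0,0,0.1]],"dp":[[-0.0023,0.0007,0],[-0.0046,0.0012,0]],"jaw":[1,1]}' >/dev/null; python3 ok.py 8.5 && python3 -m handwheel '{"dr":[[0,0,0.05],[0,0,0.1]],"dp":[[-0.0023,0.0007,0],[-0.0046,0.0012,0]],"jaw":[1,1]}' >/dev/null; python3 ok.py 8.5 && python3 -m handwheel '{"dr":[[0,0,0.03],[0,0,0.06]],"dp":[[-0.0014,0.0004,0],[-0.0027,0.0008,0]],"jaw":[1,1]}' >/dev/null && python3 ok.py 8.5 && python3 -m handwheel '{"dr":[[0,0,0.03],[0,0,0.06]],"dp":[[-0.0014,0.0004,0],[-0.0027,0.0008,0]],"jaw":[1,1]}' >/dev/null && python3 ok.py 8.5 && python3 -m handwheel '{"dr":[[0,0,0.03],[0,0,0.06]],"dp":[[-0.0014,0.0004,0],[-0.0027,0.0008,0]],"jaw":[1,1]}' >/dev/null && python3 ok.py 8.5 && python3 -m handwheel '{"dr":[[0,0,0.03],[0,0,0.06]],"dp":[[-0.0014,0.0004,0],[-0.0027,0.0008,0]],"jaw":[1,1]}' >/dev/null && python3 ok.py 8.5 && python3 -m handwheel '{"dr":[[0,0,0.03],[0,0,0.06]],"dp":[[-0.0014,0.0004,0],[-0.0027,0.0008,0]],"jaw":[1,1]}' >/dev/null && python3 ok.py 8.5 && python3 -m handwheel '{"dr":[[0,0,0.03],[0,0,0.06]],"dp":[[-0.0014,0.0004,0],[-0.0027,0.0008,0]],"jaw":[1,1]}' >/dev/null && python3 ok.py 8.5 && python3 -m handwheel '{"dr":[[0,0,0.03],[0,0,0.06]],"dp":[[-0.0014,0.0004,0],[-0.0027,0.0008,0]],"jaw":[1,1]}' >/dev/null && python3 ok.py 8.5 && python3 -m handwheel '{"dr":[[0,0,0.03],[0,0,0.06]],"dp":[[-0.0014,0.0004,0],[-0.0027,0.0008,0]],"jaw":[1,1]}' >/dev/null && python3 ok.py 8.5
```

```text
t 6.03 f [4.7 1.1 3.3] psi 0.819
t 6.28 f [4.7 2.  3.4] psi 0.719
t 6.53 f [4.6 1.5 3.4] psi 0.660
t 6.78 f [4.4 1.1 3.6] psi 0.600
t 7.03 f [4.5 2.2 4.4] psi 0.540
t 7.28 f [5.4 0.3 4.2] psi 0.480
t 7.53 f [5.1 1.7 3.3] psi 0.420
t 7.78 f [ 5.4 -0.3  3.5] psi 0.360
t 8.03 f [4.9 0.9 4.3] psi 0.299
t 8.28 f [4.9 0.3 3.6] psi 0.239
```

```bash
python3 -m handwheel '{"dr":[[0,0,0.03],[0,0,0.06]],"dp":[[-0.0014,0.0004,0],[-0.0027,0.0008,0]],"jaw":[1,1]}' >/dev/null && python3 ok.py 8 && python3 -m handwheel '{"dr":[[0,0,0.03],[0,0,0.06]],"dp":[[-0.0014,0.0004,0],[-0.0027,0.0008,0]],"jaw":[1,1]}' >/dev/null && python3 ok.py 8 && python3 -m handwheel '{"dr":[[0,0,0.03],[0,0,0.06]],"dp":[[-0.0014,0.0004,0],[-0.0027,0.0008,0]],"jaw":[1,1]}' >/dev/null && python3 ok.py 8 && python3 -m handwheel '{"dr":[[0,0,0.03],[0,0,0.06]],"dp":[[-0.0014,0.0004,0],[-0.0027,0.0008,0]],"jaw":[1,1]}' >/dev/null && python3 ok.py 8 && python3 -m handwheel '{"dr":[[0,0,0.03],[0,0,0.06]],"dp":[[-0.0014,0.0004,0],[-0.0027,0.0008,0]],"jaw":[1,1]}' >/dev/null && python3 ok.py 8 && python3 -m handwheel '{"dr":[[0,0,0.03],[0,0,0.06]],"dp":[[-0.0014,0.0004,0],[-0.0027,0.0008,0]],"jaw":[1,1]}' >/dev/null && python3 ok.py 8 && python3 -m handwheel '{"dr":[[0,0,0.03],[0,0,0.06]],"dp":[[-0.0014,0.0004,0],[-0.0027,0.0008,0]],"jaw":[1,1]}' >/dev/null && python3 ok.py 8 && python3 -m handwheel '{"dr":[[0,0,0.03],[0,0,0.06]],"dp":[[-0.0014,0.0004,0],[-0.0027,0.0008,0]],"jaw":[1,1]}' >/dev/null && python3 ok.py 8 && python3 -m handwheel '{"dr":[[0,0,0.03],[0,0,0.06]],"dp":[[-0.0014,0.0004,0],[-0.0027,0.0008,0]],"jaw":[1,1]}' >/dev/null && python3 ok.py 8 && python3 -m handwheel '{"dr":[[0,0,0.03],[0,0,0.06]],"dp":[[-0.0014,0.0004,0],[-0.0027,0.0008,0]],"jaw":[1,1]}' >/dev/null && python3 ok.py 8
```

```text
t 8.53 f [5.7 1.  4.6] psi 0.179
t 8.78 f [5.1 1.5 4.2] psi 0.119
t 9.03 f [4.9 0.2 4.6] psi 0.059
t 9.28 f [5.5 0.3 4.6] psi -0.001
t 9.53 f [ 5.  -0.7  4.9] psi -0.061
t 9.78 f [ 3.9 -0.6  3.7] psi -0.121
t 10.03 f [ 5.1 -0.8  4.3] psi -0.181
t 10.28 f [ 7.9 -1.1  5.5] psi -0.241
t 10.53 f [13.3 -2.6  7.4] psi -0.301
```

```bash
python3 -c "
from h import *
p=bot.read_state()['position'][:2]-nut('b');print(np.hypot(*p),np.arctan2(*p[::-1])-np.arctan2(14.5,45)); goto('b',-.301-np.pi/2,gap=0)"
python3 -m handwheel '{"dr":[[0,0,0],[0,0,0],[0,0,0]],"dp":[[0.004,0,0],[0.01,0,0],[0.012,0,-0.045]],"jaw":[1,1,1]}'; python3 -c "
from h import *
goto('d',-1.42,z=.135)"
```

```text
0.04789851174038393 -1.763849866549841
nut [0.6376 0.0208] target [ 0.6381 -0.0265  0.097 ] psi -0.301 -> -0.301 j6 now 1.743
dp tool mm [-5.   1.3  0.3] wz 0.0
time: 10.9
position: [0.6469, -0.0291, 0.1375]
tool_rot: [0.989, -0.149, -0.006, 0.001]
force: [-0.5, 0.1, 1.1]
gripper_width: 0.0005
grip_force: 0.0
nut [ 0.5014 -0.094 ] target [ 0.5304 -0.1351  0.135 ] psi -0.299 -> 0.151 j6 now 1.739
dp tool mm [-80.  135.6   3.8] wz -0.45
```

```bash
python3 -m handwheel '{"dr":[[0,0,-0.18],[0,0,-0.36],[0,0,-0.54],[0,0,-0.72],[0,0,-0.9]],"dp":[[-0.016,0.027,0],[-0.032,0.054,0],[-0.048,0.081,0],[-0.064,0.108,0],[-0.08,0.136,0]],"jaw":[1,1,1,1,1]}' >/dev/null; python3 -m handwheel '{"dr":[[0,0,-0.18],[0,0,-0.36],[0,0,-0.54],[0,0,-0.72],[0,0,-0.9]],"dp":[[0,0,0],[0,0,0],[0,0,0],[0,0,0],[0,0,0]],"jaw":[1,1,1,1,1]}' >/dev/null; python3 -m handwheel '{"dr":[[0,0,-0.18],[0,0,-0.36],[0,0,-0.54],[0,0,-0.72],[0,0,-0.9]],"dp":[[0,0,0],[0,0,0],[0,0,0],[0,0,0],[0,0,0]],"jaw":[1,1,1,1,1]}' >/dev/null;  python3 -m handwheel '{"dr":[[0,0,-0.18],[0,0,-0.36],[0,0,-0.54],[0,0,-0.72],[0,0,-0.9]],"dp":[[0,0,0],[0,0,0],[0,0,0],[0,0,0],[0,0,0]],"jaw":[1,1,1,1,1]}';python3 -c "
from h import *
goto('d',-1.42)"
```

```text
time: 13.4
position: [0.5331, -0.1357, 0.1427]
tool_rot: [-0.082, 0.997, -0.001, -0.0]
force: [-0.3, -0.3, 0.1]
gripper_width: 0.0003
grip_force: 0.0
nut [ 0.5014 -0.094 ] target [ 0.5304 -0.1351  0.097 ] psi -2.976 -> 0.151 j6 now -2.087
dp tool mm [ 2.5  1.1 45.7] wz -3.127
```

```bash
python3 -m handwheel '{"dr":[[0,0,0],[0,0,0],[0,0,0.015]],"dp":[[0,0,0.016],[0.001,0.001,0.032],[0.001,0.001,0.0455]],"jaw":[1,1,1]}' >/dev/null; python3 ok.py 3 && python3 -m handwheel '{"dr":[[0,0,0],[0,0,0],[0,0,0],[0,0,0]],"dp":[[0.003,0,0],[0.0055,0,0],[0.0075,0,0],[0.009,0,0]],"jaw":[1,1,1,1]}' >/dev/null; python3 ok.py 8; python3 -m handwheel '{"dr":[[0,0,0.03],[0,0,0.06],[0,0,0.09],[0,0,0.12],[0,0,0.15]],"dp":[[0.0014,-0.0004,0],[0.0027,-0.0008,0],[0.0041,-0.0011,0],[0.0055,-0.0014,0],[0.0069,-0.0017,0]],"jaw":[1,1,1,1,1]}'; python3 ok.py 8
```

```text
t 13.78 f [-0.5 -0.1  0. ] psi -2.999
t 14.28 f [-3.4 -0.1  0.5] psi -2.996
time: 14.9
position: [0.5172, -0.1385, 0.0975]
tool_rot: [0.003, 1.0, -0.0, 0.001]
force: [4.7, -1.5, 1.4]
gripper_width: 0.0005
grip_force: 2.2
t 14.90 f [-4.7 -1.5 -1.4] psi 3.135
```

Contact is as expected. I'll do the coarse sweep (1.95 rad), then the fine one.

```bash
python3 -m handwheel '{"dr":[[0,0,0.12],[0,0,0.24],[0,0,0.36],[0,0,0.48],[0,0,0.6]],"dp":[[0.0055,-0.0014,0],[0.0111,-0.0022,0],[0.0168,-0.0022,0],[0.0224,-0.0016,0],[0.0279,-0.0003,0]],"jaw":[1,1,1,1,1]}' >/dev/null; python3 ok.py 8 && python3 -m handwheel '{"dr":[[0,0,0.12],[0,0,0.24],[0,0,0.36],[0,0,0.48],[0,0,0.6]],"dp":[[0.0055,-0.0014,0],[0.0111,-0.0022,0],[0.0168,-0.0022,0],[0.0224,-0.0016,0],[0.0279,-0.0003,0]],"jaw":[1,1,1,1,1]}' >/dev/null; python3 ok.py 8 && python3 -m handwheel '{"dr":[[0,0,0.12],[0,0,0.24],[0,0,0.36],[0,0,0.48],[0,0,0.6]],"dp":[[0.0055,-0.0014,0],[0.0111,-0.0022,0],[0.0168,-0.0022,0],[0.0224,-0.0016,0],[0.0279,-0.0003,0]],"jaw":[1,1,1,1,1]}' >/dev/null; python3 ok.py 8 && python3 -m handwheel '{"dr":[[0,0,0.05],[0,0,0.1]],"dp":[[0.0023,-0.0007,0],[0.0046,-0.0012,0]],"jaw":[1,1]}' >/dev/null; python3 ok.py 8.5 && python3 -m handwheel '{"dr":[[0,0,0.05],[0,0,0.1]],"dp":[[0.0023,-0.0007,0],[0.0046,-0.0012,0]],"jaw":[1,1]}' >/dev/null; python3 ok.py 8.5; python3 -c "
from h import *
p=bot.read_state()['position'][:2]-nut('d');print(np.hypot(*p),np.arctan2(*p[::-1])-np.arctan2(14.5,45))"
```

```text
t 15.53 f [-4.9  0.1  0.9] psi 2.531
t 16.15 f [-5.1  3.1  3.2] psi 1.931
t 16.77 f [-3.6  2.8  1.9] psi 1.331
t 17.02 f [-4.1  2.8  2.9] psi 1.233
t 17.27 f [-3.7  2.3  1.8] psi 1.133
0.04820552309100086 2.71544271047138
```

```bash
python3 -m handwheel '{"dr":[[0,0,0.05],[0,0,0.1]],"dp":[[0.0023,-0.0007,0],[0.0046,-0.0012,0]],"jaw":[1,1]}' >/dev/null; python3 ok.py 8 && python3 -m handwheel '{"dr":[[0,0,0.05],[0,0,0.1]],"dp":[[0.0023,-0.0007,0],[0.0046,-0.0012,0]],"jaw":[1,1]}' >/dev/null; python3 ok.py 8 && python3 -m handwheel '{"dr":[[0,0,0.03],[0,0,0.06]],"dp":[[0.0014,-0.0004,0],[0.0027,-0.0008,0]],"jaw":[1,1]}' >/dev/null && python3 ok.py 8 && python3 -m handwheel '{"dr":[[0,0,0.03],[0,0,0.06]],"dp":[[0.0014,-0.0004,0],[0.0027,-0.0008,0]],"jaw":[1,1]}' >/dev/null && python3 ok.py 8 && python3 -m handwheel '{"dr":[[0,0,0.03],[0,0,0.06]],"dp":[[0.0014,-0.0004,0],[0.0027,-0.0008,0]],"jaw":[1,1]}' >/dev/null && python3 ok.py 8 && python3 -m handwheel '{"dr":[[0,0,0.03],[0,0,0.06]],"dp":[[0.0014,-0.0004,0],[0.0027,-0.0008,0]],"jaw":[1,1]}' >/dev/null && python3 ok.py 8 && python3 -m handwheel '{"dr":[[0,0,0.03],[0,0,0.06]],"dp":[[0.0014,-0.0004,0],[0.0027,-0.0008,0]],"jaw":[1,1]}' >/dev/null && python3 ok.py 8 && python3 -m handwheel '{"dr":[[0,0,0.03],[0,0,0.06]],"dp":[[0.0014,-0.0004,0],[0.0027,-0.0008,0]],"jaw":[1,1]}' >/dev/null && python3 ok.py 8 && python3 -m handwheel '{"dr":[[0,0,0.03],[0,0,0.06]],"dp":[[0.0014,-0.0004,0],[0.0027,-0.0008,0]],"jaw":[1,1]}' >/dev/null && python3 ok.py 8 && python3 -m handwheel '{"dr":[[0,0,0.03],[0,0,0.06]],"dp":[[0.0014,-0.0004,0],[0.0027,-0.0008,0]],"jaw":[1,1]}' >/dev/null && python3 ok.py 8 && python3 -m handwheel '{"dr":[[0,0,0.03],[0,0,0.06]],"dp":[[0.0014,-0.0004,0],[0.0027,-0.0008,0]],"jaw":[1,1]}' >/dev/null && python3 ok.py 8 && python3 -m handwheel '{"dr":[[0,0,0.03],[0,0,0.06]],"dp":[[0.0014,-0.0004,0],[0.0027,-0.0008,0]],"jaw":[1,1]}' >/dev/null && python3 ok.py 8
```

```text
t 17.52 f [-3.3  3.1  2.6] psi 1.033
t 17.77 f [-3.4  1.4  2. ] psi 0.933
t 18.02 f [-4.3  1.4  2.7] psi 0.875
t 18.27 f [-4.7  0.2  3.5] psi 0.815
t 18.52 f [-3.9 -0.6  4.3] psi 0.755
t 18.77 f [-4.1  0.1  4.2] psi 0.695
t 19.02 f [-4.3  0.2  3.3] psi 0.635
t 19.27 f [-5.9 -0.3  4.1] psi 0.575
t 19.52 f [-5.6  0.9  3.5] psi 0.515
t 19.77 f [-4.8  1.6  4. ] psi 0.455
t 20.02 f [-5.8  0.6  3.5] psi 0.395
t 20.27 f [-3.9  2.5  4.8] psi 0.335
```

```bash
python3 -m handwheel '{"dr":[[0,0,0.03],[0,0,0.06]],"dp":[[0.0014,-0.0004,0],[0.0027,-0.0008,0]],"jaw":[1,1]}' >/dev/null && python3 ok.py 8 && python3 -m handwheel '{"dr":[[0,0,0.03],[0,0,0.06]],"dp":[[0.0014,-0.0004,0],[0.0027,-0.0008,0]],"jaw":[1,1]}' >/dev/null && python3 ok.py 8 && python3 -m handwheel '{"dr":[[0,0,0.03],[0,0,0.06]],"dp":[[0.0014,-0.0004,0],[0.0027,-0.0008,0]],"jaw":[1,1]}' >/dev/null && python3 ok.py 8 && python3 -m handwheel '{"dr":[[0,0,0.03],[0,0,0.06]],"dp":[[0.0014,-0.0004,0],[0.0027,-0.0008,0]],"jaw":[1,1]}' >/dev/null && python3 ok.py 8 && python3 -m handwheel '{"dr":[[0,0,0.03],[0,0,0.06]],"dp":[[0.0014,-0.0004,0],[0.0027,-0.0008,0]],"jaw":[1,1]}' >/dev/null && python3 ok.py 8 && python3 -m handwheel '{"dr":[[0,0,0.03],[0,0,0.06]],"dp":[[0.0014,-0.0004,0],[0.0027,-0.0008,0]],"jaw":[1,1]}' >/dev/null && python3 ok.py 8 && python3 -m handwheel '{"dr":[[0,0,0.03],[0,0,0.06]],"dp":[[0.0014,-0.0004,0],[0.0027,-0.0008,0]],"jaw":[1,1]}' >/dev/null && python3 ok.py 8 && python3 -m handwheel '{"dr":[[0,0,0.03],[0,0,0.06]],"dp":[[0.0014,-0.0004,0],[0.0027,-0.0008,0]],"jaw":[1,1]}' >/dev/null && python3 ok.py 8 && python3 -m handwheel '{"dr":[[0,0,0.03],[0,0,0.06]],"dp":[[0.0014,-0.0004,0],[0.0027,-0.0008,0]],"jaw":[1,1]}' >/dev/null && python3 ok.py 8 && python3 -m handwheel '{"dr":[[0,0,0.03],[0,0,0.06]],"dp":[[0.0014,-0.0004,0],[0.0027,-0.0008,0]],"jaw":[1,1]}' >/dev/null && python3 ok.py 8;  python3 -c "
from h import *
p=bot.read_state()['position'][:2]-nut('d');print(np.hypot(*p),np.arctan2(*p[::-1])-np.arctan2(14.5,45))"
```

```text
t 20.52 f [-4.2  1.9  3.9] psi 0.275
t 20.77 f [-4.8  0.9  3.2] psi 0.215
t 21.02 f [-5.4  2.7  1.4] psi 0.155
t 21.27 f [-4.4  2.4  3.3] psi 0.095
t 21.52 f [-4.9  1.3  4.2] psi 0.035
t 21.77 f [-5.5  1.8  4.4] psi -0.025
t 22.02 f [-11.7   1.9   0.3] psi -0.085
0.04975953225501938 1.5201497214729975
```

```bash
python3 -m handwheel '{"dr":[[0,0,0],[0,0,0],[0,0,0],[0,0,0]],"dp":[[-0.004,0,0],[-0.01,0,0],[-0.012,0,-0.02],[-0.012,0,-0.045]],"jaw":[1,1,1,1]}' >/dev/null; python3 -c "
from h import *
goto('a',.75,r=.047,off=.0168,psi_off=np.pi/2+.2,z=.14)
for f in (.12,.06,.03): arc(f,-.0071,-.0494)
o,r=levers('top',bot.snapshot('top'),.111)
for q in o: print(q[0].round(4),q[1].round(4),np.arctan2(*(q[1]-q[0])[::-1]).round(3))"
```

```text
nut [0.5299 0.0431] target [0.5473 0.0933 0.14  ] psi -0.083 -> 2.521 j6 now 1.441
dp tool mm [  54.7 -143.5    4. ] wz -2.604
wz 0.120 dp [-0.006, 0.0005]
wz 0.240 dp [-0.0119, 0.0003]
wz 0.360 dp [-0.0179, -0.0007]
wz 0.480 dp [-0.0236, -0.0023]
wz 0.600 dp [-0.0291, -0.0046]
wz 0.060 dp [-0.003, 0.0003]
wz 0.120 dp [-0.006, 0.0005]
wz 0.180 dp [-0.009, 0.0005]
wz 0.240 dp [-0.0119, 0.0003]
wz 0.300 dp [-0.0149, -0.0001]
wz 0.030 dp [-0.0015, 0.0002]
wz 0.060 dp [-0.003, 0.0003]
wz 0.090 dp [-0.0045, 0.0004]
wz 0.120 dp [-0.006, 0.0005]
wz 0.150 dp [-0.0075, 0.0005]
[0.6345 0.02  ] [ 0.6263 -0.0324] -1.725
[ 0.607  -0.1157] [ 0.5845 -0.1436] -2.249
[0.562  0.0728] [0.5249 0.052 ] -2.632
```

```bash
python3 -m handwheel '{"dr":[[0,0,-0.17],[0,0,-0.34],[0,0,-0.52],[0,0,-0.69],[0,0,-0.87]],"dp":[[0.011,-0.029,0],[0.022,-0.058,0],[0.033,-0.087,0],[0.044,-0.116,0],[0.055,-0.1435,0]],"jaw":[1,1,1,1,1]}' >/dev/null; python3 -m handwheel '{"dr":[[0,0,-0.17],[0,0,-0.34],[0,0,-0.52],[0,0,-0.69],[0,0,-0.87]],"dp":[[0,0,0],[0,0,0],[0,0,0],[0,0,0],[0,0,0]],"jaw":[1,1,1,1,1]}' >/dev/null; python3 -m handwheel '{"dr":[[0,0,-0.17],[0,0,-0.34],[0,0,-0.52],[0,0,-0.69],[0,0,-0.87]],"dp":[[0,0,0],[0,0,0],[0,0,0],[0,0,0],[0,0,0]],"jaw":[1,1,1,1,1]}' >/dev/null; python3 -c "
from h import *
print(bot.read_state()['time']);goto('a',.75,r=.047,off=.0168,psi_off=np.pi/2+.2)"
```

```text
24.45
nut [0.5299 0.0431] target [0.5473 0.0933 0.097 ] psi 2.533 -> 2.521 j6 now -0.896
dp tool mm [ 0.3 -0.5 45.9] wz 0.012
```

```bash
python3 -m handwheel '{"dr":[[0,0,0],[0,0,0],[0,0,0.012]],"dp":[[0,0,0.016],[0,0,0.032],[0,0,0.0455]],"jaw":[1,1,1]}' >/dev/null; python3 ok.py 3 && python3 -m handwheel '{"dr":[[0,0,0],[0,0,0],[0,0,0]],"dp":[[-0.003,0,0],[-0.0055,0,0],[-0.0075,0,0]],"jaw":[1,1,1]}' >/dev/null; python3 ok.py 8; python3 -m handwheel '{"dr":[[0,0,0.03],[0,0,0.06],[0,0,0.09],[0,0,0.12],[0,0,0.15]],"dp":[[-0.0015,0.0002,0],[-0.003,0.0003,0],[-0.0045,0.0004,0],[-0.006,0.0005,0],[-0.0075,0.0005,0]],"jaw":[1,1,1,1,1]}' >/dev/null; python3 ok.py 8
```

```text
t 24.82 f [ 0.3  0.4 -0.1] psi 2.513
t 25.20 f [ 1.2 -0.4  0.3] psi 2.514
t 25.82 f [ 2.8  2.7 -1.3] psi 2.363
```

```bash
python3 -m handwheel '{"dr":[[0,0,0.12],[0,0,0.24],[0,0,0.36],[0,0,0.48],[0,0,0.6]],"dp":[[-0.006,0.0005,0],[-0.0119,0.0003,0],[-0.0179,-0.0007,0],[-0.0236,-0.0023,0],[-0.0291,-0.0046,0]],"jaw":[1,1,1,1,1]}' >/dev/null; python3 ok.py 8 && python3 -m handwheel '{"dr":[[0,0,0.12],[0,0,0.24],[0,0,0.36],[0,0,0.48],[0,0,0.6]],"dp":[[-0.006,0.0005,0],[-0.0119,0.0003,0],[-0.0179,-0.0007,0],[-0.0236,-0.0023,0],[-0.0291,-0.0046,0]],"jaw":[1,1,1,1,1]}' >/dev/null; python3 ok.py 8 && python3 -m handwheel '{"dr":[[0,0,0.12],[0,0,0.24],[0,0,0.36],[0,0,0.48],[0,0,0.6]],"dp":[[-0.006,0.0005,0],[-0.0119,0.0003,0],[-0.0179,-0.0007,0],[-0.0236,-0.0023,0],[-0.0291,-0.0046,0]],"jaw":[1,1,1,1,1]}' >/dev/null; python3 ok.py 8 && python3 -m handwheel '{"dr":[[0,0,0.06],[0,0,0.12],[0,0,0.18],[0,0,0.24],[0,0,0.3]],"dp":[[-0.003,0.0003,0],[-0.006,0.0005,0],[-0.009,0.0005,0],[-0.0119,0.0003,0],[-0.0149,-0.0001,0]],"jaw":[1,1,1,1,1]}' >/dev/null; python3 ok.py 8;python3 -c "
from h import *
p=bot.read_state()['position'][:2]-nut('a');print(np.hypot(*p),np.arctan2(*p[::-1])-np.arctan2(16.8,47),bot.read_state()['joint_positions'])"
```

```text
t 26.45 f [3.9 2.5 1.5] psi 1.760
t 27.07 f [3.1 1.2 3.7] psi 1.160
t 27.70 f [4.  0.1 2.6] psi 0.559
t 28.32 f [3.2 0.2 2.8] psi 0.261
0.05024269699514864 -1.4881792888604324 [-1.07064056e-01  1.32946329e-01  1.53955665e+00 -1.11673444e-03
  1.46555682e+00  1.20249843e+00]
```

```bash
python3 -m handwheel '{"dr":[[0,0,0.05],[0,0,0.1]],"dp":[[-0.0025,0.0003,0],[-0.005,0.0005,0]],"jaw":[1,1]}' >/dev/null; python3 ok.py 7.5 && python3 -m handwheel '{"dr":[[0,0,0.03],[0,0,0.06]],"dp":[[-0.0015,0.0002,0],[-0.003,0.0003,0]],"jaw":[1,1]}' >/dev/null && python3 ok.py 7.5 && python3 -m handwheel '{"dr":[[0,0,0.03],[0,0,0.06]],"dp":[[-0.0015,0.0002,0],[-0.003,0.0003,0]],"jaw":[1,1]}' >/dev/null && python3 ok.py 7.5 && python3 -m handwheel '{"dr":[[0,0,0.03],[0,0,0.06]],"dp":[[-0.0015,0.0002,0],[-0.003,0.0003,0]],"jaw":[1,1]}' >/dev/null && python3 ok.py 7.5 && python3 -m handwheel '{"dr":[[0,0,0.03],[0,0,0.06]],"dp":[[-0.0015,0.0002,0],[-0.003,0.0003,0]],"jaw":[1,1]}' >/dev/null && python3 ok.py 7.5 && python3 -m handwheel '{"dr":[[0,0,0.03],[0,0,0.06]],"dp":[[-0.0015,0.0002,0],[-0.003,0.0003,0]],"jaw":[1,1]}' >/dev/null && python3 ok.py 7.5 && python3 -m handwheel '{"dr":[[0,0,0.03],[0,0,0.06]],"dp":[[-0.0015,0.0002,0],[-0.003,0.0003,0]],"jaw":[1,1]}' >/dev/null && python3 ok.py 7.5 && python3 -m handwheel '{"dr":[[0,0,0.03],[0,0,0.06]],"dp":[[-0.0015,0.0002,0],[-0.003,0.0003,0]],"jaw":[1,1]}' >/dev/null && python3 ok.py 7.5 && python3 -m handwheel '{"dr":[[0,0,0.03],[0,0,0.06]],"dp":[[-0.0015,0.0002,0],[-0.003,0.0003,0]],"jaw":[1,1]}' >/dev/null && python3 ok.py 7.5 && python3 -m handwheel '{"dr":[[0,0,0.03],[0,0,0.06]],"dp":[[-0.0015,0.0002,0],[-0.003,0.0003,0]],"jaw":[1,1]}' >/dev/null && python3 ok.py 7.5
```

```text
t 28.57 f [ 4.4 -0.2  2.4] psi 0.162
t 28.82 f [3.5 1.3 3.1] psi 0.103
t 29.07 f [3.4 0.4 2.6] psi 0.043
t 29.32 f [3.2 3.2 2.2] psi -0.017
t 29.57 f [4.7 1.9 4.1] psi -0.077
t 29.82 f [10.1  2.2  5.3] psi -0.138
```

```bash
cat > ang.py <<'E'
import sys;from h import *
s=bot.read_state();p=s['position'][:2]-nut(sys.argv[1]);print(np.hypot(*p).round(4),np.arctan2(*p[::-1]).round(4),np.round(s["force"],1),s["time"])
E
python3 ang.py a; python3 -m handwheel '{"dr":[[0,0,0.02],[0,0,0.02]],"dp":[[-0.001,0.0001,0],[-0.001,0.0001,0]],"jaw":[1,1]}' >/dev/null; python3 ok.py 8; python3 ang.py a
```

```text
0.0494 -1.5328 [ 9.8 -3.6 -5.2] 29.825
t 30.07 f [10.7  1.2  5.5] psi -0.157
0.0495 -1.5393 [10.4 -2.8 -5.5] 30.075
```

```bash
python3 -m handwheel '{"dr":[[0,0,0],[0,0,0],[0,0,0],[0,0,0]],"dp":[[0.004,0,0],[0.01,0,0],[0.012,0,-0.02],[0.012,0,-0.045]],"jaw":[1,1,1,1]}' >/dev/null; python3 -c "
from h import *
goto('c',-2.32,r=.047,off=.0168,psi_off=-np.pi/2+.2,z=.14)
o,r=levers('top',bot.snapshot('top'),.111)
for q in o: print(q[0].round(4),q[1].round(4),np.arctan2(*(q[1]-q[0])[::-1]).round(3))"
```

```text
nut [ 0.6091 -0.1163] target [ 0.5953 -0.1676  0.14  ] psi -0.155 -> 2.592 j6 now 1.608
dp tool mm [ 80.5 150.5   0.4] wz -2.748
[ 0.6074 -0.1155] [ 0.5704 -0.1552] -2.321
[0.5274 0.042 ] [ 0.5135 -0.009 ] -1.837
[ 0.4998 -0.0944] [ 0.4998 -0.093 ] 1.569
```

```bash
python3 -m handwheel '{"dr":[[0,0,-0.18],[0,0,-0.36],[0,0,-0.54],[0,0,-0.72],[0,0,-0.9]],"dp":[[0.016,0.03,0],[0.032,0.06,0],[0.048,0.09,0],[0.064,0.12,0],[0.08,0.15,0]],"jaw":[1,1,1,1,1]}' >/dev/null; python3 -m handwheel '{"dr":[[0,0,-0.18],[0,0,-0.36],[0,0,-0.54],[0,0,-0.72],[0,0,-0.9]],"dp":[[0,0,0],[0,0,0],[0,0,0],[0,0,0],[0,0,0]],"jaw":[1,1,1,1,1]}' >/dev/null; python3 -m handwheel '{"dr":[[0,0,-0.18],[0,0,-0.36],[0,0,-0.54],[0,0,-0.72],[0,0,-0.9]],"dp":[[0,0,0],[0,0,0],[0,0,0],[0,0,0],[0,0,0]],"jaw":[1,1,1,1,1]}' >/dev/null; python3 -c "
from h import *
print(bot.read_state()['time']);goto('c',-2.32,r=.047,off=.0168,psi_off=-np.pi/2+.2)"
```

```text
32.5
nut [ 0.6091 -0.1163] target [ 0.5953 -0.1676  0.097 ] psi 2.551 -> 2.592 j6 now -1.346
dp tool mm [-0.1 -0.7 43.7] wz -0.041
```

```bash
python3 -m handwheel '{"dr":[[0,0,0],[0,0,0],[0,0,-0.041]],"dp":[[0,0,0.016],[0,0,0.032],[0,-0.0005,0.0435]],"jaw":[1,1,1]}' >/dev/null; python3 ok.py 3 && python3 -m handwheel '{"dr":[[0,0,0],[0,0,0],[0,0,0]],"dp":[[0.003,0,0],[0.0055,0,0],[0.0075,0,0]],"jaw":[1,1,1]}' >/dev/null; python3 ok.py 8; python3 -m handwheel '{"dr":[[0,0,0.03],[0,0,0.06],[0,0,0.09],[0,0,0.12],[0,0,0.15]],"dp":[[0.0015,-0.0002,0],[0.003,-0.0003,0],[0.0045,-0.0004,0],[0.006,-0.0005,0],[0.0075,-0.0005,0]],"jaw":[1,1,1,1,1]}' >/dev/null; python3 ok.py 8
```

```text
t 32.88 f [-0.2 -0.2  0.6] psi 2.585
t 33.25 f [ 0.4 -0.7  0.4] psi 2.585
t 33.88 f [-3.5 -0.2  0. ] psi 2.433
```

```bash
python3 -m handwheel '{"dr":[[0,0,0.12],[0,0,0.24],[0,0,0.36],[0,0,0.48],[0,0,0.6]],"dp":[[0.006,-0.0005,0],[0.0119,-0.0003,0],[0.0179,0.0007,0],[0.0236,0.0023,0],[0.0291,0.0046,0]],"jaw":[1,1,1,1,1]}' >/dev/null; python3 ok.py 8 && python3 -m handwheel '{"dr":[[0,0,0.12],[0,0,0.24],[0,0,0.36],[0,0,0.48],[0,0,0.6]],"dp":[[0.006,-0.0005,0],[0.0119,-0.0003,0],[0.0179,0.0007,0],[0.0236,0.0023,0],[0.0291,0.0046,0]],"jaw":[1,1,1,1,1]}' >/dev/null; python3 ok.py 8 && python3 -m handwheel '{"dr":[[0,0,0.12],[0,0,0.24],[0,0,0.36],[0,0,0.48],[0,0,0.6]],"dp":[[0.006,-0.0005,0],[0.0119,-0.0003,0],[0.0179,0.0007,0],[0.0236,0.0023,0],[0.0291,0.0046,0]],"jaw":[1,1,1,1,1]}' >/dev/null; python3 ok.py 8 && python3 -m handwheel '{"dr":[[0,0,0.06],[0,0,0.12],[0,0,0.18],[0,0,0.24],[0,0,0.3]],"dp":[[0.003,-0.0003,0],[0.006,-0.0005,0],[0.009,-0.0005,0],[0.0119,-0.0003,0],[0.0149,0.0001,0]],"jaw":[1,1,1,1,1]}' >/dev/null; python3 ok.py 8; python3 ang.py c
```

```text
t 34.50 f [-3.3 -0.8  1. ] psi 1.830
t 35.12 f [-3.3 -2.3  0.7] psi 1.230
t 35.75 f [-2.1 -3.4  0.4] psi 0.631
t 36.38 f [-3.9 -3.6  1.3] psi 0.333
0.0509 2.114 [-4.9  2.1 -1.2] 36.375
```

```bash
python3 -m handwheel '{"dr":[[0,0,0.05],[0,0,0.1]],"dp":[[0.0025,-0.0003,0],[0.005,-0.0005,0]],"jaw":[1,1]}' >/dev/null; python3 ok.py 7.5 && python3 -m handwheel '{"dr":[[0,0,0.05],[0,0,0.1]],"dp":[[0.0025,-0.0003,0],[0.005,-0.0005,0]],"jaw":[1,1]}' >/dev/null; python3 ok.py 7.5 && python3 -m handwheel '{"dr":[[0,0,0.03],[0,0,0.06]],"dp":[[0.0015,-0.0002,0],[0.003,-0.0003,0]],"jaw":[1,1]}' >/dev/null && python3 ok.py 7.5 && python3 -m handwheel '{"dr":[[0,0,0.03],[0,0,0.06]],"dp":[[0.0015,-0.0002,0],[0.003,-0.0003,0]],"jaw":[1,1]}' >/dev/null && python3 ok.py 7.5 && python3 -m handwheel '{"dr":[[0,0,0.03],[0,0,0.06]],"dp":[[0.0015,-0.0002,0],[0.003,-0.0003,0]],"jaw":[1,1]}' >/dev/null && python3 ok.py 7.5 && python3 -m handwheel '{"dr":[[0,0,0.03],[0,0,0.06]],"dp":[[0.0015,-0.0002,0],[0.003,-0.0003,0]],"jaw":[1,1]}' >/dev/null && python3 ok.py 7.5 && python3 -m handwheel '{"dr":[[0,0,0.03],[0,0,0.06]],"dp":[[0.0015,-0.0002,0],[0.003,-0.0003,0]],"jaw":[1,1]}' >/dev/null && python3 ok.py 7.5 && python3 -m handwheel '{"dr":[[0,0,0.03],[0,0,0.06]],"dp":[[0.0015,-0.0002,0],[0.003,-0.0003,0]],"jaw":[1,1]}' >/dev/null && python3 ok.py 7.5 && python3 -m handwheel '{"dr":[[0,0,0.03],[0,0,0.06]],"dp":[[0.0015,-0.0002,0],[0.003,-0.0003,0]],"jaw":[1,1]}' >/dev/null && python3 ok.py 7.5 && python3 -m handwheel '{"dr":[[0,0,0.03],[0,0,0.06]],"dp":[[0.0015,-0.0002,0],[0.003,-0.0003,0]],"jaw":[1,1]}' >/dev/null && python3 ok.py 7.5 && python3 -m handwheel '{"dr":[[0,0,0.03],[0,0,0.06]],"dp":[[0.0015,-0.0002,0],[0.003,-0.0003,0]],"jaw":[1,1]}' >/dev/null && python3 ok.py 7.5; python3 ang.py c
```

```text
t 36.62 f [-3.  -3.6  1.2] psi 0.234
t 36.88 f [-4.  -2.1  0.8] psi 0.134
t 37.12 f [-3.5 -1.7  1.7] psi 0.074
t 37.38 f [-4.1 -1.6  1.6] psi 0.014
t 37.62 f [-7.2 -1.8  2. ] psi -0.046
t 37.88 f [-11.   -1.7   0.2] psi -0.106
0.0481 1.6557 [-10.8   2.9  -0.2] 37.875
```

```bash
python3 -m handwheel '{"dr":[[0,0,0.02],[0,0,0.02]],"dp":[[0.001,-0.0001,0],[0.001,-0.0001,0]],"jaw":[1,1]}' >/dev/null; python3 ok.py 8; python3 ang.py c; python3 -m handwheel '{"dr":[[0,0,0],[0,0,0],[0,0,0],[0,0,0],[0,0,0]],"dp":[[-0.004,0,0],[-0.01,0,0],[-0.012,0,-0.03],[-0.012,0,-0.08],[-0.012,0,-0.13]],"jaw":[1,1,1,1,1]}' >/dev/null; python3 -m handwheel '{"dr":[[0,0,0],[0,0,0],[0,0,0],[0,0,0],[0,0,0]],"dp":[[-0.05,0,0],[-0.1,0,0],[-0.15,0,0],[-0.2,0,0],[-0.25,0,0]],"jaw":[1,1,1,1,1]}'; python3 -c "
from h import *
im=bot.snapshot('scene');cv2.imwrite('pics/s2.png',cv2.resize(im[140:284,150:342],(800,600),interpolation=cv2.INTER_CUBIC))
im=bot.snapshot('top');o,r=levers('top',im,.106)
for q in o: print(q[0].round(4),np.arctan2(*(q[1]-q[0])[::-1]).round(3))
a,b=np.load('pics/top0.npy'),im;cv2.imwrite('pics/t2.png',np.hstack([a[60:320,90:490],b[60:320,90:490]]))"
```

```text
t 38.12 f [-12.8  -1.4  -0.7] psi -0.125
0.0482 1.6496 [-12.6   3.    0.8] 38.125
time: 39.38
position: [0.349, -0.0372, 0.2299]
tool_rot: [0.998, -0.063, 0.004, 0.001]
force: [0.0, 0.5, 0.8]
gripper_width: 0.0005
grip_force: 0.0
[0.6357 0.02  ] -1.723
[ 0.6079 -0.1154] 1.287
[0.529  0.0424] -1.861
[ 0.5007 -0.0928] 1.516
```

View pics/s2.png

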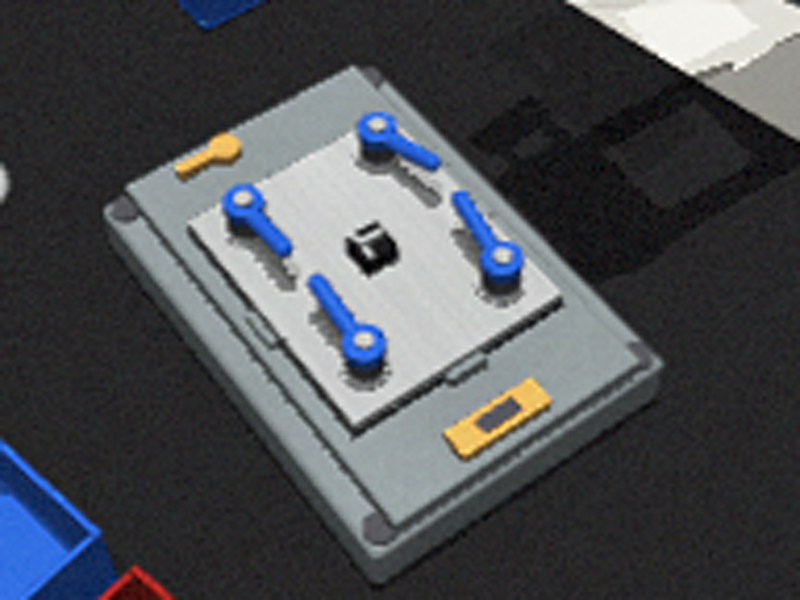

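View pics/t2.png

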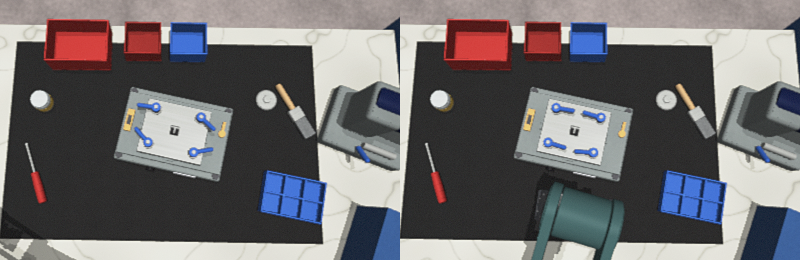

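The levers have turned inward, the plate sits flat, and the gauge, blanks and tools are where they were (compare left and right halves). The arm is clear of everything, so I'm handing in.

```bash
python3 -c "
from workcell import bot
print(bot.close_job())"
```

```text
the job is handed in; nothing more can be done
None
```

I tightened the four lever nuts in cross order (b, d, a, c), pushing each until it came up firm; wrist force readings stayed under about 16 N, the loose parts look unmoved, and I handed the job in at about 39 s, but no verdict came back.

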